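# Unlock the camera mast and hold it up for an overhead shot

## Task

I want an overhead photo of the food on the chopping board: take the red key out of its wooden stand, put its blade in the slot of the red lock knob on the camera station, turn the knob a quarter turn counterclockwise (seen from above) to its stop so that its tongue clears the bar, and put the key back in its stand. Then squeeze the mast's head so that the orange button goes in, pull the mast straight up past the first stop to the second stop, and finish while still holding it fully extended there. Leave the food, mug, tin and shaker where they are.

Things in the scene. Friction and masses are not known exactly. Their poses are not given: they have to be found in the camera images.
- cam_station: Fixed camera station: dark base plate 18 mm thick (x -65 to 65, y -55 to 125 mm) with a column (radius 22 mm, top at z = 135 mm) that carries the telescoping mast. Origin on the worktop under the column's axis, z up. The button faces its -x; the lock knob stands at x = -34, y = +85 mm, top at z = 175 mm; camera and chopping board lie on its -y side.
- mast_head: Mast head, a black block 36 (x) x 34 (y) x 45 mm (z), axes as the station's; origin: centre of its underside (z = 140 mm when down). From its low part a bar runs to +y (107 mm, ends under the lock's tongue) and one to -y with a camera (y -87 to -123 mm, top 28 mm above the origin). Grip it from above across x: one finger on the button, one on the +x face. Moving weight 3.6 N, little friction.
- button_face (a point): Centre of the outer face of the orange button, 18 mm wide (y) and 28 mm high (z), on the -x side of the mast head at half its height (22.5 mm above its underside). It stands 6 mm proud, so the head measures 42 mm over the button.
- button (a joint): The button: 0 = out, 0.005 m = fully pressed (towards the station's +x). Springy: 2 N to start, 6 N fully in. Out, it blocks the mast at the bottom and at the first stop; pressed more than 4.3 mm it frees it. Keep it pressed during the whole pull.
- mast (a joint): Height of the mast: 0 = down, about 0.043 m = first stop (the catch snaps in there if the button is released), 0.090 m = second stop, the end of travel. The second stop has no catch: let go, the mast sinks back to the first stop. Moves vertically.
- lock_slot (a point): Centre of the mouth of the slot in the red lock knob (36 x 36 mm, 14 mm high, on a post, turning about the vertical), at z = 175 mm. The slot is 21 mm long along this point's x, 8 mm wide along its y and 10 mm deep, with a 2 mm chamfer. The steel tongue under the knob points along the point's +x. The point turns with the knob.
- lock (a joint): Angle of the lock knob about the vertical, counterclockwise from above: 0 = locked (tongue over the mast's bar; the point's x is along the station's x), 1.5 rad = open, at its stop; the bar is clear above about 0.95. Stiff enough to stay where it is left (0.04 N m).
- key: The key, 97 mm long, 0.1 kg, standing upright in its stand at the start. Origin at the tip of the blade, z up towards the handle. Blade 18 mm (x) x 4.5 mm (y), from z = 0 to 32 mm; steel shoulder 28 x 20 mm from z = 30 to 36 mm; red flat handle 42 mm (x) x 14 mm thick (y) from z = 45 to 97 mm. Grip the handle across its thickness (y), at about z = 72 mm. The key fits either way round.
- key_tip (a point): Tip of the key's blade (the key's origin).
- key_stand_hole0 (a point): Centre of the mouth of the slot in the wooden key stand (fixed block 60 x 50 mm, 42 mm high), at z = 42 mm. The slot is 22 mm along the point's x, 9 mm along its y, 34 mm deep; with the shoulder resting on the block the key's tip is 30 mm below the mouth.
- lemon: A yellow lemon lying on the chopping board, about 71 x 53 x 51 mm; origin at its underside. A bystander.
- garlic: A garlic bulb on the chopping board, about 60 mm; origin at its underside. A bystander.
- mug: An orange mug, 81 x 113 x 101 mm high, beyond the key stand; origin at its underside. A bystander.
- tin: A red food tin, 75 mm across, 110 mm high, at the left; origin at its underside. A bystander.
- shaker: A salt shaker with a grey cap, 44 mm across, 90 mm high, to the right of the board; origin at its underside. A bystander.

How it is judged:
By the outcome, as a careful person would: the job done as asked, in the order asked, and still so for the second after the job is handed in, while the arm keeps its last pose, push and grip.
It also fails if it takes over 61 s, if anything falls off the work surface, if the arm or the gripper's body presses on something with over 40 N, if the wrist force passes 120 N, or if a joint passes its speed limit or range.

## Robot

A 6-joint arm with a two-finger parallel gripper is mounted at the origin on a cart in front of the work surface, level with it; the furniture and walls round the work are solid. World frame = base frame: x ahead of the robot, y to its left, z up, the work surface at z = 0. Lengths are in m, angles in degrees, forces in N, time in s.
With the tool pointing down it reaches from about 0.3 to 0.75 m from the base axis. Payload 8.5 kg.
Tool frame: the origin (TCP) lies on the centre line of the jaws, within the pads' length; the fingertips stand 11 mm ahead of it and the grasp point (between the pads) lies 8 mm behind it; z points along the fingers, y is the line along which they close (so a half turn about z gives the same grasp; the last joint's range is limited). The gripper opens to 85 mm and grips with 20 to 120 N. Pads are 22 mm wide; open, the fingers measure 114 mm over their backs; the gripper's body (76 mm by 85 mm) begins 54 mm behind the grasp point. The pads swing forward as they close: fully open they stand 13 mm farther back than shut.
Start: joints at [54.987, 21.807, 74.336, -0, 83.858, -12.336], TCP at [0.212, 0.507, 0.213] pointing down, gripper open.
Joint ranges: [-178.18, 178.18], [-50.72, 133.34], [12.68, 142.11], [-81.47, 261.47], [9.98, 163.14], [-165.26, 165.26]. Speed limits (degrees/s): [136.94, 136.94, 180, 180, 180, 180].

## Interface

Orientations are given as a 3x3 rotation matrix whose columns are the frame's x, y, z axes.
In Python, from rig import env gives the robot as it stands.
- The arm moves only by the shell command python3 nudge.py [FORCE], which reads ROWS from standard input. ROWS is a JSON list of rows, 1 to 10 of them, each an object with the fields tx, ty, tz (the shift in m), turn (a turn about the tool's z in degrees), aperture (the finger opening in m); a field left out counts as zero (the opening has to be given); each row shifts and turns the commanded pose from where the row before left it, along the tool's axes as they then stand; what a row does not reach is not made up. A row lasts 1/10 s, in which the tool goes at most 0.05 m and 8.59 degrees, less where a joint would pass 70% of its speed; a pose out of reach is approached as far as the arm can. The fingers move at their own pace and stop on an object; FORCE is the grip in N (left out, the last holds). Time passes only in rows, so rows that do not move let the fingers close. It prints the time, the measured TCP pose, the force, the opening and the grip force at its end. Input that does not fit is refused with a message, and nothing moves.
- env.observe(): the state, without advancing time (a new reading comes with each control period).
- env.get_image(name): name is "scene" or "top" or "wrist"; returns a dict with "pixels" (480x640x3 uint8, red, green, blue), "K" (3x3 intrinsics, pixels), "distortion" ([k1, k2, p1, p2, k3] as OpenCV has them; the pictures are not rectified), "extrinsics" (4x4, takes a point from world to camera coordinates). Camera axes: x right, y down, z forward; pixel columns grow to the right and rows downward; lengths in m; the calibration is good to about 2 mm. A picture is of the moment at which its call begins. There is no depth.
- env.close_job(): hands the job in; it is judged then, once.
The state is a dict: "time_s": time; "q": joint angles; "qvel": joint speeds; "joint_efforts": joint torques, N m; "position": TCP position; "tool_rot": TCP orientation; "ft_force": force on the tool from outside, world axes, zero at the start; "wrist_torque": the same for the moment, N m; "grip_width": finger opening in m; "gripper_force": force on a finger pad.
Only numpy, scipy, OpenCV 4.12 (cv2) and the standard library are available. Lean on these libraries where they do the work, as an engineer would, in place of code of your own. Each camera call takes 0.05 s, during which the arm holds its last target. There are 200 camera calls.

## Working session

There is one attempt and no reset: what is moved stays moved. The work goes in short steps, Python scripts to look and compute and a shell command to move; the robot and the scene stay as the last step left them, time stands still between calls to the robot, and variables do not carry over. Pictures are saved under pics/ and viewed, at most 10 in all, crops included, and the job is handed in when it is done.

```bash
ls; mkdir -p pics
cat > h.py <<'E'
import numpy as np, cv2
from rig import env
def img(n):
    d=env.get_image(n); return d
def ray(d,uv):
    K=np.array(d["K"]);D=np.array(d["distortion"]);E=np.array(d["extrinsics"])
    p=cv2.undistortPoints(np.array(uv,float).reshape(-1,1,2),K,D).reshape(-1,2)
    R=E[:3,:3];c=-R.T@E[:3,3]
    return c,np.c_[p,np.ones(len(p))]@R
def onz(d,uv,z):
    c,r=ray(d,uv); return c+r*((z-c[2])/r[:,2:3])
def proj(d,P):
    E=np.array(d["extrinsics"])
    return cv2.projectPoints(np.array(P,float).reshape(-1,1,3),cv2.Rodrigues(E[:3,:3])[0],E[:3,3],np.array(d["K"]),np.array(d["distortion"]))[0].reshape(-1,2)
E
python3 - <<'E'
from h import *
for n in("top","scene"):
    d=img(n); cv2.imwrite(f"pics/{n}0.png",d["pixels"][...,::-1]); np.save(n+"0.npy",d,allow_pickle=True)
o=env.observe();print(o["time_s"],o["position"],o["tool_rot"],o["ft_force"])
E
```

```text
nudge.py
pics
rig.py
0.1 [0.21186993 0.50724808 0.21268623] [[-9.22696204e-01  3.85527108e-01 -7.51168599e-04]
 [ 3.85527727e-01  9.22695674e-01 -1.03245578e-03]
 [ 2.95060325e-04 -1.24223935e-03 -9.99999185e-01]] [-0.469837   -1.20857792 -0.50451416]
```

View pics/top0.png

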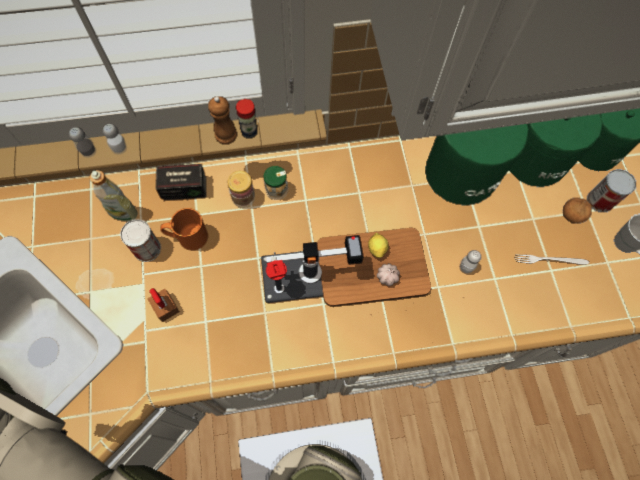

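View pics/scene0.png

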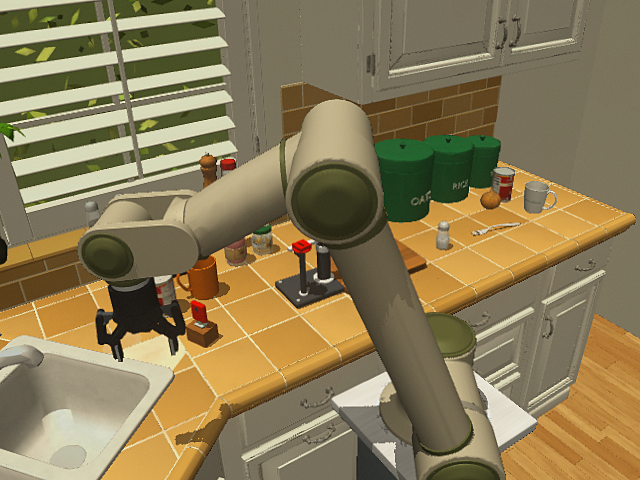

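The top view shows the key at about (157,298), its stand at (163,305), the lock knob at (277,270), the mast head at (311,255) and the camera at (353,249). The scene view shows the knob at (302,247) and the key at (199,313). Next I'll make the first measurements from these.

Run:
```python
from h import *
T=np.load("top0.npy",allow_pickle=True).item();S=np.load("scene0.npy",allow_pickle=True).item()
for n,d in(("top",T),("scene",S)):
    hsv=cv2.cvtColor(d["pixels"],cv2.COLOR_RGB2HSV)
    m=(((hsv[...,0]<5)|(hsv[...,0]>174))&(hsv[...,1]>180)&(hsv[...,2]>90)).astype(np.uint8)
    k,l,s,c=cv2.connectedComponentsWithStats(m)
    for i in range(1,k):
        if s[i,4]>30:print(n,s[i],c[i].round(1))
    print((-np.array(d["extrinsics"])[:3,:3].T@np.array(d["extrinsics"])[:3,3]).round(3))
for uv,z,nm in(((157,298),.085,"key"),((277,268),.175,"knob"),((311,248),.185,"head")):
    print(nm,onz(T,[uv],z).round(4))
# orientation of station: base plate corners at z=.018
print("plate",onz(T,[(262,256),(266,301)],.018).round(4), onz(T,[(277,270),(278,270)],.175).round(4))
# two view intersection
def tri(a,b):
    c1,r1=ray(T,[a]);c2,r2=ray(S,[b]);r1=r1[0];r2=r2[0]
    t=np.linalg.lstsq(np.c_[r1,-r2],c2-c1,rcond=None)[0];return c1+r1*t[0],c2+r2*t[1]
print(tri((157,297),(199,312)))
print(tri((277,269),(302,246)))
w=img("wrist");np.save("w0.npy",w,allow_pickle=True);cv2.imwrite("pics/w0.png",w["pixels"][...,::-1])
print(np.array(w["K"]).round(1))
```

```text
top [236 100  18  15 216] [244.7 106.8]
top [266 261  21  19 309] [275.9 269.7]
top [150 289  11  16  88] [155.1 295.9]
[0.061 0.01  1.364]
scene [220 159  15  11 131] [226.9 163.9]
scene [501 177   9   6  39] [504.2 179.7]
scene [499 186  13  12  79] [504.  190.8]
scene [292 240  19  13 186] [301.  246.4]
scene [191 301  16  22 225] [198.6 311.3]
[-0.618  0.663  0.922]
key [[0.494  0.3129 0.085 ]]
knob [[0.4934 0.0144 0.175 ]]
head [[ 0.5267 -0.0705  0.185 ]]
plate [[0.59   0.0499 0.018 ]
 [0.4659 0.0546 0.018 ]] [[0.4885 0.0151 0.175 ]
 [0.4881 0.0128 0.175 ]]
(array([0.49843357, 0.31412853, 0.07938812]), array([0.49572159, 0.31007741, 0.07750474]))
(array([0.49426139, 0.01479264, 0.16574241]), array([0.49355157, 0.01388078, 0.16548194]))
[[412.3   0.  330.6]
 [  0.  412.3 237.1]
 [  0.    0.    1. ]]
```

View pics/w0.png

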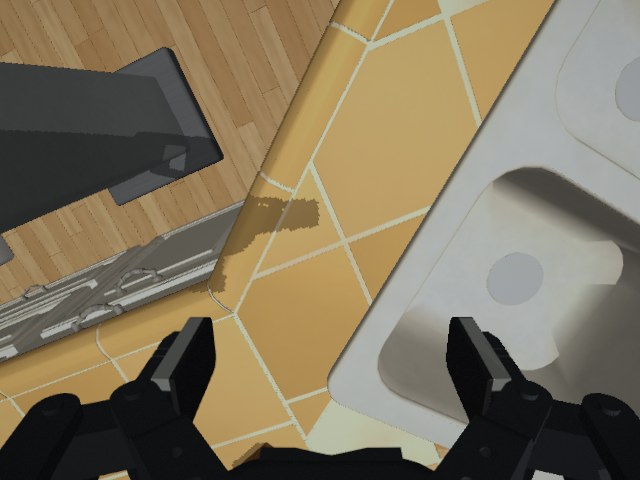

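The wrist view from the start shows only the sink and worktop edge, with the fingers at the bottom (about x 180 and 480). I need the camera's place on the tool to plan a viewing pose.

```bash
cat >> h.py <<'E'
def tool():
    o=env.observe(); return np.array(o["position"]),np.array(o["tool_rot"]),o
def delta(target,yaw_axis=None):
    """tool-frame shift to a world point (before turning)"""
    p,R,o=tool(); return (R.T@(np.array(target)-p)).round(4)
E
python3 - <<'E'
from h import *
w=np.load("w0.npy",allow_pickle=True).item();E=np.array(w["extrinsics"])
p,R,o=tool();c=-E[:3,:3].T@E[:3,3]
print("cam in tool",R.T@(c-p));print((R.T@E[:3,:3].T).round(3))
print("tool x az",np.degrees(np.arctan2(R[1,0],R[0,0])),"tooly",np.degrees(np.arctan2(R[1,1],R[0,1])))
T=np.load("top0.npy",allow_pickle=True).item()
print("delta to key view",delta([0.494,0.313,0.213]))
a=T["pixels"][275:335,130:200,::-1];b=T["pixels"][235:315,250:370,::-1]
a=cv2.resize(a,None,fx=6,fy=6,interpolation=2);b=cv2.resize(b,(540,360),interpolation=2)
c=np.zeros((720,540,3),np.uint8);c[:360,:420]=a;c[360:]=b;cv2.imwrite("pics/crop.png",c[:600] if 0 else cv2.resize(c,(450,600)))
E
```

```text
cam in tool [ 0.0825728  -0.00031043 -0.16141854]
[[ 0.    -0.947 -0.322]
 [ 1.     0.    -0.001]
 [ 0.001 -0.322  0.947]]
tool x az 157.32098461094378 tooly 67.32100035352109
delta to key view [-3.352e-01 -7.050e-02 -2.000e-04]
```

View pics/crop.png

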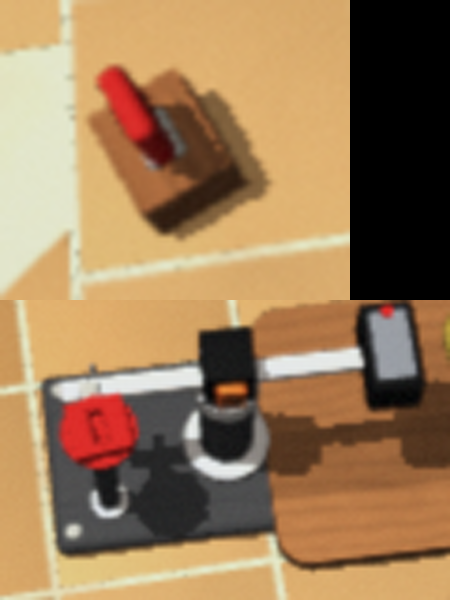

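The crop shows the key handle's top edge running from about (150.6,290) to (160,301) in the top image, so its x axis has azimuth ≈ 42°. The knob's slot lies along station x, and the station is nearly aligned with world. I'll choose tool y ≈ −48° so the last joint has room to turn, and move above the key.

```bash
echo '[{"tx":-0.042, "ty":-0.009, "aperture":0.085}, {"tx":-0.042, "ty":-0.009, "aperture":0.085}, {"tx":-0.042, "ty":-0.009, "aperture":0.085}, {"tx":-0.042, "ty":-0.009, "aperture":0.085}, {"tx":-0.042, "ty":-0.009, "aperture":0.085}, {"tx":-0.042, "ty":-0.009, "aperture":0.085}, {"tx":-0.042, "ty":-0.009, "aperture":0.085}, {"tx":-0.042, "ty":-0.009, "aperture":0.085}]' | python3 nudge.py && echo '[{"turn":8.5, "aperture":0.085}, {"turn":8.5, "aperture":0.085}, {"turn":8.5, "aperture":0.085}, {"turn":8.5, "aperture":0.085}, {"turn":8.5, "aperture":0.085}, {"turn":8.5, "aperture":0.085}, {"turn":8.5, "aperture":0.085}]' | python3 nudge.py && echo '[{"turn":8.5, "aperture":0.085}, {"turn":8.5, "aperture":0.085}, {"turn":8.5, "aperture":0.085}, {"turn":8.5, "aperture":0.085}, {"turn":8.5, "aperture":0.085}, {"turn":8.5, "aperture":0.085}, {"turn":4.5, "aperture":0.085}, {"aperture":0.085}]' | python3 nudge.py
python3 - <<'E'
from h import *
w=img("wrist");np.save("w1.npy",w,allow_pickle=True);cv2.imwrite("pics/w1.png",w["pixels"][...,::-1])
p,R,o=tool();print(p,np.degrees(np.arctan2(R[1,1],R[0,1])),o["q"])
E
```

```text
time_s: 0.95
position: [0.4955, 0.3102, 0.213]
tool_rot: [[-0.923, 0.386, -0.0], [0.386, 0.923, -0.0], [0.0, -0.0, -1.0]]
ft_force: [-0.9, 0.8, 0.7]
grip_width: 0.0852
gripper_force: 0.0
time_s: 1.65
position: [0.4942, 0.3114, 0.2129]
tool_rot: [[-0.13, 0.992, -0.001], [0.992, 0.13, -0.0], [-0.0, -0.001, -1.0]]
ft_force: [0.9, -0.6, 0.5]
grip_width: 0.0852
gripper_force: 0.0
time_s: 2.45
position: [0.4942, 0.3114, 0.2129]
tool_rot: [[0.74, 0.673, -0.001], [0.673, -0.74, -0.0], [-0.001, -0.0, -1.0]]
ft_force: [-0.3, -0.5, -0.0]
grip_width: 0.0848
gripper_force: 0.0
[0.49423097 0.3114583  0.21299586] -47.56956254634196 [ 2.06155906e+01  2.53032812e+01  6.86723318e+01 -6.74832728e-04
  8.60515751e+01  6.81851977e+01]
```

View pics/w1.png

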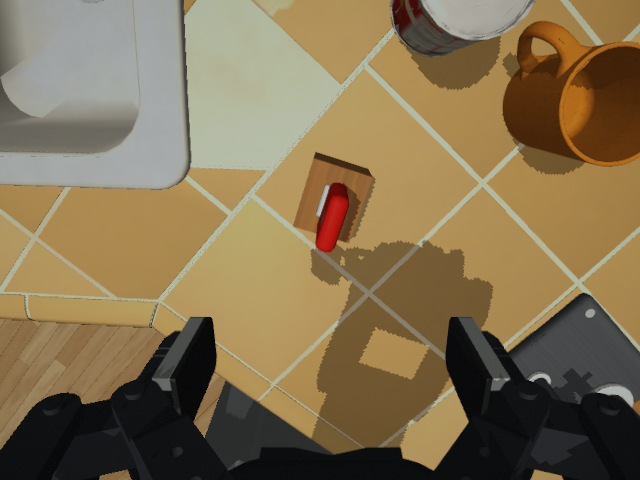

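The wrist view shows the key's red handle around (333,216), leaning over the stand's block, which spans about (295–373, 153–243). Tin and mug are at the top right, clear of the fingers.

```bash
cat >> h.py <<'E'
def redmask(d,vmin=90):
    hsv=cv2.cvtColor(d["pixels"],cv2.COLOR_RGB2HSV)
    return (((hsv[...,0]<5)|(hsv[...,0]>174))&(hsv[...,1]>180)&(hsv[...,2]>vmin)).astype(np.uint8)
def blob(m,near):
    cs=cv2.findContours(m,cv2.RETR_EXTERNAL,cv2.CHAIN_APPROX_NONE)[0]
    cs=[c for c in cs if cv2.contourArea(c)>60]
    return min(cs,key=lambda c:np.hypot(*(c.reshape(-1,2).mean(0)-near)))
def rect(d,c,z):
    P=onz(d,c.reshape(-1,2),z)[:,:2].astype(np.float32)
    (cx,cy),(a,b),t=cv2.minAreaRect(P*1000)
    if a<b:t+=90;a,b=b,a
    return (cx/1000,cy/1000),(a,b),(t+90)%180-90
E
python3 - <<'E'
from h import *
w=np.load("w1.npy",allow_pickle=True).item();E=np.array(w["extrinsics"]);print("cam",-E[:3,:3].T@E[:3,3])
px=w["pixels"];v=px[170:260,300:365].astype(int)
c=blob(redmask(w),(333,216));print("red",rect(w,c,.109))
vals=px[redmask(w)>0][:,0];print(np.percentile(vals,[5,25,50,75,95]))
for vm in(150,180,200,220):
    try:
        c=blob(redmask(w,vm),(333,216));print(vm,rect(w,c,.109),cv2.boundingRect(c))
    except Exception as e:print(vm,e)
for y in range(180,256,4):print(y,[int(px[y,x,0]) if px[y,x,1]<60 else 0 for x in range(310,356,2)])
# block
hsv=cv2.cvtColor(px,cv2.COLOR_RGB2HSV)
g=hsv[210,303],hsv[185,318],hsv[220,352],hsv[162,345],hsv[158,320],hsv[215,280];print(g)
x=cv2.resize(px[140:265,280:390,::-1],None,fx=4.5,fy=4.5,interpolation=2);cv2.imwrite("pics/key.png",x)
E
```

```text
cam [0.55603247 0.3668997  0.37438992]
red ((0.4992271118164063, 0.31385183715820314), (47.65810012817383, 15.214653015136719), 25.170557022094727)
[ 94.   137.25 173.   184.   184.  ]
150 ((0.4958280944824219, 0.31153631591796876), (39.075958251953125, 10.954203605651855), 24.292741775512695) (317, 197, 30, 55)
180 ((0.4953658142089844, 0.31176025390625), (35.070899963378906, 6.751030921936035), 24.40425682067871) (319, 200, 24, 49)
200 min() iterable argument is empty
220 min() iterable argument is empty
180 [0, 0, 0, 0, 0, 0, 0, 0, 0, 0, 0, 0, 0, 0, 0, 0, 0, 0, 0, 0, 0, 0, 0]
184 [0, 0, 0, 0, 0, 0, 0, 0, 0, 0, 0, 99, 96, 92, 88, 84, 81, 87, 0, 0, 0, 0, 0]
188 [0, 0, 0, 0, 0, 0, 0, 0, 0, 0, 94, 98, 98, 96, 92, 88, 84, 78, 73, 0, 0, 0, 0]
192 [0, 0, 0, 0, 0, 0, 0, 0, 0, 100, 95, 99, 99, 98, 96, 91, 87, 83, 74, 85, 0, 0, 0]
196 [0, 0, 0, 0, 0, 0, 0, 0, 0, 92, 97, 112, 143, 143, 140, 124, 106, 93, 77, 92, 0, 0, 0]
200 [0, 0, 0, 0, 0, 0, 0, 0, 93, 94, 137, 172, 180, 182, 180, 173, 170, 162, 138, 90, 0, 0, 91]
204 [0, 0, 0, 0, 0, 0, 0, 0, 94, 118, 170, 181, 184, 184, 184, 184, 182, 168,
[... 700 characters left out ...]
88, 86, 90, 0, 0, 0]
236 [0, 0, 0, 106, 131, 175, 182, 184, 184, 184, 184, 178, 163, 148, 89, 0, 89, 86, 89, 0, 0, 0, 0]
240 [0, 0, 0, 115, 168, 179, 184, 184, 184, 184, 183, 168, 153, 104, 0, 0, 87, 87, 90, 0, 0, 0, 0]
244 [0, 0, 0, 142, 177, 183, 184, 184, 184, 184, 173, 158, 131, 0, 0, 0, 0, 0, 0, 0, 0, 0, 0]
248 [0, 0, 0, 0, 162, 170, 179, 181, 181, 176, 162, 147, 0, 0, 0, 0, 0, 0, 0, 0, 0, 0, 0]
252 [0, 0, 0, 0, 0, 0, 0, 0, 0, 0, 0, 0, 0, 0, 0, 0, 0, 0, 0, 0, 0, 0, 0]
(array([ 15, 162, 148], dtype=uint8), array([ 15, 164, 152], dtype=uint8), array([ 15, 168,  91], dtype=uint8), array([ 15, 174,  60], dtype=uint8), array([ 14, 165,  65], dtype=uint8), array([ 22,  75, 180], dtype=uint8))
```

View pics/key.png

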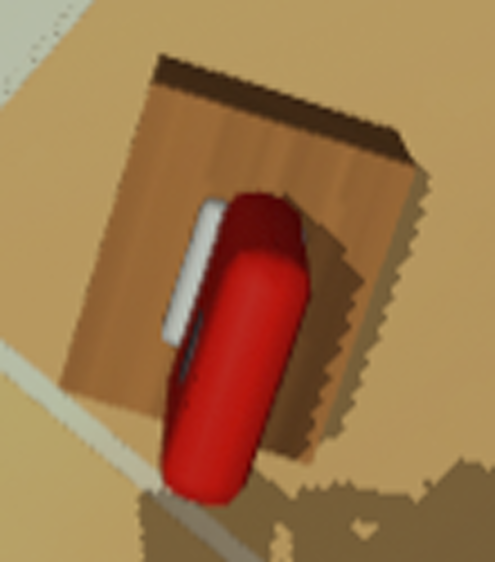

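The close-up shows the bright handle top (317–347, 197–252) and the block's top corners at crop points (155,85), (415,165), (310,462) and (60,387). I'll check the block's size and angle against the handle.

Run:
```python
from h import *
w=np.load("w1.npy",allow_pickle=True).item()
q=np.array([(155,85),(415,165),(310,462),(60,387)])/4.5+[280,140]
P=onz(w,q,.042);print(P.round(4),P.mean(0))
for i in range(4):
    e=P[(i+1)%4]-P[i];print(np.hypot(*e[:2]),np.degrees(np.arctan2(e[1],e[0])))
s=np.array([(218,203),(172,343)])/4.5+[280,140];e=np.diff(onz(w,s,.048),axis=0)[0];print("shoulder",np.hypot(*e[:2]),np.degrees(np.arctan2(e[1],e[0])))
for vm in(110,130,150):print(vm,rect(w,blob(redmask(w,vm),(333,216)),.109))
```

```text
[[0.5123 0.3444 0.042 ]
 [0.5331 0.3001 0.042 ]
 [0.4788 0.2753 0.042 ]
 [0.4581 0.3202 0.042 ]] [0.49556097 0.31000202 0.042     ]
0.04895492066882174 -64.78217861602172
0.05980103541209469 -155.41084794454477
0.04945543195174669 114.68829405898322
0.05935160579951512 24.10319837670668
shoulder 0.02730682851071691 -155.73918177582823
110 ((0.4962418518066406, 0.311670166015625), (40.37047576904297, 12.824920654296875), 24.406230926513672)
130 ((0.4960987548828125, 0.31145596313476565), (39.927345275878906, 12.177019119262695), 24.26374626159668)
150 ((0.4958280944824219, 0.31153631591796876), (39.075958251953125, 10.954203605651855), 24.292741775512695)
```

```bash
echo '[{"turn":6, "aperture":0.085}, {"turn":6, "aperture":0.085}, {"turn":5.9, "aperture":0.06}, {"tx":0.0014, "ty":0.001, "tz":0.03, "aperture":0.06}, {"tz":0.03, "aperture":0.06}, {"tz":0.03, "aperture":0.06}, {"tz":0.03, "aperture":0.06}, {"tz":0.017, "aperture":0.06}, {"aperture":0.06}]' | python3 nudge.py && echo '[{"aperture":0.0}, {"aperture":0.0}, {"aperture":0.0}, {"aperture":0.0}, {"aperture":0.0}, {"aperture":0.0}, {"aperture":0.0}, {"aperture":0.0}]' | python3 nudge.py 60
```

```text
time_s: 3.4
position: [0.4948, 0.3106, 0.0739]
tool_rot: [[0.91, 0.415, -0.005], [0.415, -0.91, -0.002], [-0.005, -0.0, -1.0]]
ft_force: [0.1, 0.4, -0.1]
grip_width: 0.0597
gripper_force: 0.0
time_s: 4.2
position: [0.4965, 0.3115, 0.0775]
tool_rot: [[0.91, 0.414, 0.002], [0.414, -0.91, 0.001], [0.002, 0.0, -1.0]]
ft_force: [-0.5, 0.3, 6.1]
grip_width: 0.0121
gripper_force: 60.3
```

```bash
echo '[{"tz":-0.015, "aperture":0}, {"tz":-0.03, "aperture":0}, {"tz":-0.04, "aperture":0}, {"tz":-0.04, "aperture":0}, {"tz":-0.04, "aperture":0}, {"tz":-0.04, "aperture":0}, {"turn":8.2, "aperture":0}, {"turn":8.2, "aperture":0}, {"turn":8.1, "aperture":0}, {"aperture":0}]' | python3 nudge.py && echo '[{"tx":-0.006, "ty":0.035, "aperture":0}, {"tx":-0.006, "ty":0.037, "aperture":0}, {"tx":-0.006, "ty":0.037, "aperture":0}, {"tx":-0.007, "ty":0.037, "aperture":0}, {"tx":-0.007, "ty":0.037, "aperture":0}, {"tx":-0.007, "ty":0.037, "aperture":0}, {"tx":-0.007, "ty":0.037, "aperture":0}, {"tx":-0.007, "ty":0.037, "aperture":0}, {"aperture":0}, {"aperture":0}]' | python3 nudge.py
python3 - <<'E'
from h import *
w=img("wrist");np.save("w2.npy",w,allow_pickle=True);cv2.imwrite("pics/w2.png",w["pixels"][...,::-1])
print(tool()[2]["q"])
E
```

```text
time_s: 5.2
position: [0.4958, 0.3111, 0.2813]
tool_rot: [[1.0, -0.002, -0.0], [-0.002, -1.0, -0.0], [-0.0, 0.0, -1.0]]
ft_force: [-0.1, 0.2, 0.1]
grip_width: 0.0121
gripper_force: 59.4
time_s: 6.2
position: [0.4425, 0.0168, 0.2814]
tool_rot: [[1.0, -0.0, 0.0], [-0.0, -1.0, 0.0], [0.0, -0.0, -1.0]]
ft_force: [-0.3, 0.9, -1.3]
grip_width: 0.0126
gripper_force: 59.4
[-1.31274266e+01  8.21486207e+00  8.20719643e+01  1.79986287e-02
  8.97065025e+01  7.68345616e+01]
```

View pics/w2.png

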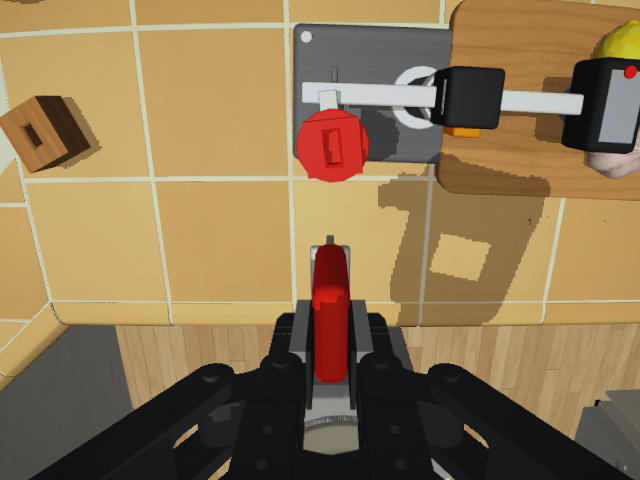

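The wrist view shows the key held upright (tip side near (330,238)), the red knob at (332,146) with its slot around (323–341, 129–166), the mast head top at about (472,97), the orange button at (466,132), and the empty stand slot at (33,135). Now I'll measure the slot.

Run:
```python
from h import *
w=np.load("w2.npy",allow_pickle=True).item();px=w["pixels"]
for y in range(122,174,3):print(y,[int(px[y,x,0]) for x in range(314,352,2)])
m=redmask(w,60);c=blob(m,(332,146));print("knob",rect(w,c,.175))
# slot dark region
reg=np.zeros(px.shape[:2],np.uint8);cv2.drawContours(reg,[c],-1,1,-1);reg=cv2.erode(reg,np.ones((11,11)))
for t in (150,165,180,190):
    s=(reg>0)&(px[...,0]<t);s=s.astype(np.uint8)
    try:
        b=blob(s,(332,148));print(t,cv2.boundingRect(b),rect(w,b,.175))
    except Exception as e:print(t,e)
# bar edges direction: white bar
P=onz(w,[(304,93),(435,97),(503,100),(581,104)],.148);print(P.round(4),np.degrees(np.arctan2(*(P[-1]-P[0])[[1,0]])))
# head top corners guess
print("head",onz(w,[(446,67),(505,70)],.185).round(4))
# stand slot
print("stand slot",onz(w,[(33,135)],.042))
```

```text
122 [207, 208, 208, 208, 208, 208, 208, 208, 208, 208, 208, 208, 208, 208, 208, 208, 208, 208, 208]
125 [208, 208, 208, 208, 208, 208, 208, 208, 208, 208, 208, 208, 208, 208, 208, 208, 208, 208, 208]
128 [209, 208, 208, 208, 208, 208, 208, 204, 200, 200, 197, 197, 195, 204, 208, 208, 208, 208, 208]
131 [208, 208, 208, 208, 175, 182, 186, 178, 170, 192, 200, 207, 196, 201, 208, 208, 208, 208, 208]
134 [209, 208, 208, 208, 174, 179, 151, 153, 208, 208, 208, 208, 195, 197, 208, 208, 208, 208, 208]
137 [208, 208, 208, 208, 177, 176, 156, 154, 208, 208, 208, 208, 196, 197, 208, 208, 208, 208, 208]
140 [209, 208, 208, 209, 194, 173, 155, 154, 208, 208, 209, 208, 199, 196, 208, 208, 209, 209, 208]
143 [208, 209, 209, 208, 203, 135, 141, 154, 208, 208, 209, 208, 202, 196, 208, 208, 208, 208, 208]
146 [208, 209, 208, 208, 209, 136, 148, 154, 209, 209, 208, 209, 189, 195, 208, 208, 208, 208, 209]
149 [209, 208, 208, 209, 209, 141, 140, 154, 209, 209, 208, 209, 209, 195, 205, 209, 209, 209, 208]
152 [209, 209, 208, 209, 209, 180, 173, 153, 154, 206, 209, 209, 208, 198, 202, 209, 209, 208, 208]

[... 767 characters left out ...]
9, 45.646026611328125), -88.4874279499054)
150 min() iterable argument is empty
165 (324, 132, 17, 33) ((0.4949189147949219, 0.01628522491455078), (21.411476135253906, 7.858469486236572), 13.917695045471191)
180 (322, 130, 19, 36) ((0.49556536865234374, 0.0161700439453125), (22.724071502685547, 9.055845260620117), 9.268196105957031)
190 (322, 129, 19, 39) ((0.49511782836914064, 0.015941938400268554), (24.133155822753906, 10.025968551635742), 5.564830780029297)
[[ 0.5289  0.0342  0.148 ]
 [ 0.5267 -0.0554  0.148 ]
 [ 0.5254 -0.1031  0.148 ]
 [ 0.524  -0.1598  0.148 ]] -91.44522428796077
head [[ 0.5437 -0.0518  0.185 ]
 [ 0.5427 -0.0874  0.185 ]]
stand slot [[0.49563908 0.30913135 0.042     ]]
```

Run:
```python
from h import *
w=np.load("w2.npy",allow_pickle=True).item();px=w["pixels"]
x=cv2.resize(px[75:185,285:385,::-1],None,fx=5,fy=5,interpolation=2);cv2.imwrite("pics/knob.png",x)
P=onz(w,[(321.5,128),(341,127.5),(344,168.5),(325.5,168.5)],.175);print(P.round(4),P.mean(0))
for i in range(4):
    e=P[(i+1)%4]-P[i];print(np.hypot(*e[:2]),np.degrees(np.arctan2(e[1],e[0])))
p,R,o=tool();print(proj(w,p+R@[0,0,.0]),p)
```

```text
[[0.5074 0.0219 0.175 ]
 [0.5077 0.0095 0.175 ]
 [0.4817 0.0074 0.175 ]
 [0.4817 0.0194 0.175 ]] [0.49465099 0.01454186 0.175     ]
0.012334247041576136 -88.57410479012533
0.026126811634875215 -175.2985283737025
0.012039857828641093 89.99422281986294
0.025845443191146608 5.3994647697056495
[[327.59187918 298.15930912]] [0.44260183 0.01752184 0.28133411]
```

View pics/knob.png

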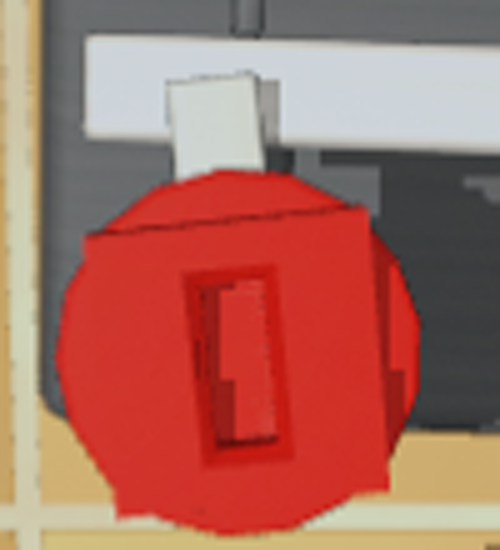

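The close-up shows the slot's chamfer corners at crop (183,272), (275,264), (293,458) and (204,466). That puts the slot centre at about (0.4948, 0.0146) with azimuth ≈ +5°, and the measured chamfer size of 25 x 12 mm fits. I'll go above it and compare the key and slot directly.

```bash
echo '[{"tx":0.026, "ty":0.001, "aperture":0}, {"tx":0.0265, "ty":0.0007, "aperture":0}, {"turn":-5, "aperture":0}, {"tz":0.015, "aperture":0}, {"tz":0.014, "aperture":0}, {"aperture":0}, {"aperture":0}]' | python3 nudge.py
python3 - <<'E'
from h import *
w=img("wrist");np.save("w3.npy",w,allow_pickle=True);cv2.imwrite("pics/w3.png",cv2.resize(w["pixels"][130:330,230:430,::-1],None,fx=3,fy=3,interpolation=2))
p,R,o=tool();print(p,np.degrees(np.arctan2(R[1,0],R[0,0])))
for z in(.1,.2):pass
print("handle mid/top, shoulder, tip, slotcentre pix",proj(w,[p+R@[0,0,-.0315],p+R@[0,0,.0295],p+R@[0,0,.0655],[.4948,.0146,.175],[.4948,.0159,.175]]).round(1))
E
```

```text
time_s: 6.95
position: [0.4953, 0.0163, 0.2526]
tool_rot: [[0.996, 0.088, 0.0], [0.088, -0.996, 0.0], [0.0, -0.0, -1.0]]
ft_force: [-0.2, 0.1, -0.9]
grip_width: 0.0123
gripper_force: 59.4
[0.49542067 0.01608438 0.25294232] 5.025393578824804
handle mid/top, shoulder, tip, slotcentre pix [[329.5 338.5]
 [329.7 271.2]
 [329.8 246.5]
 [332.1 240.8]
 [330.  240.6]]
```

View pics/w3.png

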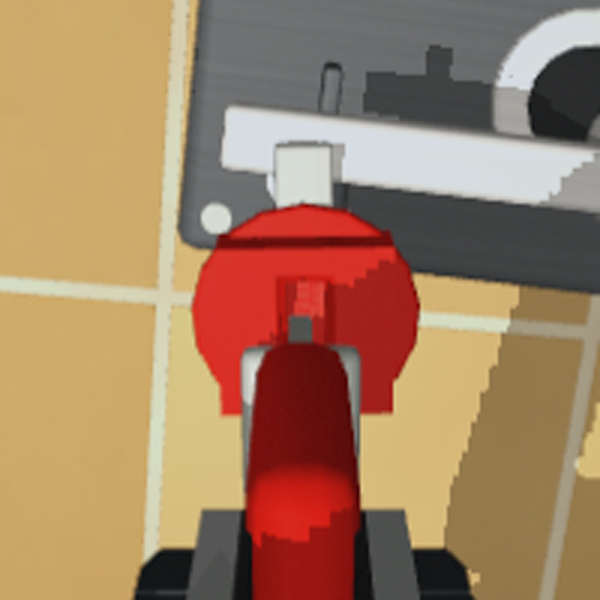

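The view shows the blade (crop x 289–313) over the slot (chamfer crop x 277–331). The angle is aligned and the key is about 0.5 mm to the left. I'll check the lengthwise offset by ray.

Run:
```python
from h import *
w=np.load("w3.npy",allow_pickle=True).item();p,R,o=tool()
f=lambda u,v:(230+u/3,130+v/3)
tipz=p[2]-.0655
B=onz(w,[f(301,317)],tipz)[0];S=onz(w,[f(304,277)],.175)[0]
print("tipz",tipz,"blade edge in tool",(R.T@(B-p)).round(4),"slot outer far edge in tool",(R.T@(S-p)).round(4))
```

```text
tipz 0.1874423220417637 blade edge in tool [0.0067 0.0003 0.0655] slot outer far edge in tool [0.011  0.0009 0.078 ]
```

```bash
echo '[{"tx":0.0008, "ty":0.0006, "tz":0.006, "aperture":0}, {"tz":0.005, "aperture":0}, {"tz":0.004, "aperture":0}, {"aperture":0}, {"aperture":0}]' | python3 nudge.py; echo '[{"tz":0.003, "aperture":0}, {"tz":0.003, "aperture":0}, {"aperture":0}, {"aperture":0}]' | python3 nudge.py
```

```text
time_s: 7.5
position: [0.4959, 0.0149, 0.2372]
tool_rot: [[0.996, 0.086, -0.0], [0.086, -0.996, -0.0], [-0.0, 0.0, -1.0]]
ft_force: [0.3, -0.9, -0.9]
grip_width: 0.0122
gripper_force: 59.4
time_s: 7.9
position: [0.4959, 0.0149, 0.2312]
tool_rot: [[0.996, 0.086, -0.0], [0.086, -0.996, 0.0], [-0.0, -0.0, -1.0]]
ft_force: [0.0, -0.2, -1.8]
grip_width: 0.012
gripper_force: 59.4
```

```bash
echo '[{"turn":-8, "aperture":0}, {"turn":-8, "aperture":0}, {"turn":-8, "aperture":0}, {"turn":-8, "aperture":0}, {"turn":-8, "aperture":0}, {"turn":-8, "aperture":0}, {"turn":-8, "aperture":0}, {"turn":-8, "aperture":0}, {"turn":-8, "aperture":0}, {"aperture":0}]' | python3 nudge.py 90; python3 -c "
from h import *;print(tool()[2]['wrist_torque'])"; echo '[{"turn":-4, "aperture":0}, {"turn":-4, "aperture":0}, {"turn":-3, "aperture":0}, {"aperture":0}, {"aperture":0}]' | python3 nudge.py;python3 -c "
from h import *;print(tool()[2]['wrist_torque'])"
```

```text
time_s: 8.9
position: [0.4957, 0.0154, 0.2313]
tool_rot: [[0.225, 0.974, -0.0], [0.974, -0.225, 0.001], [0.001, -0.001, -1.0]]
ft_force: [-1.3, 3.0, -1.1]
grip_width: 0.0111
gripper_force: 92.9
[ 0.56518938  0.33133387 -0.04400467]
time_s: 9.4
position: [0.4957, 0.0152, 0.2312]
tool_rot: [[0.04, 0.999, -0.001], [0.999, -0.04, 0.001], [0.001, -0.001, -1.0]]
ft_force: [-1.3, 3.3, 0.0]
grip_width: 0.0114
gripper_force: 92.9
[ 0.78722751  0.46316151 -0.00469529]
```

```bash
for i in 1; do echo '[{"turn":-4, "aperture":0}, {"aperture":0}, {"aperture":0}]' | python3 nudge.py|grep -E "tool_rot|ft_"; python3 -c "
from h import *;print(tool()[2]['wrist_torque'])"; done;  echo '[{"turn":-4, "aperture":0}, {"aperture":0}, {"aperture":0}]' | python3 nudge.py|grep -E "tool_rot|ft_";python3 -c "
from h import *;print(tool()[2]['wrist_torque'])"
```

```text
tool_rot: [[-0.031, 1.0, -0.001], [1.0, 0.031, 0.0], [0.0, -0.001, -1.0]]
ft_force: [-2.8, 2.8, 0.2]
[ 0.74995576  0.56713492 -0.08621281]
tool_rot: [[-0.1, 0.995, -0.0], [0.995, 0.1, 0.0], [0.0, -0.0, -1.0]]
ft_force: [-2.2, 3.2, -0.1]
[ 0.73463871  0.59904238 -0.02754616]
```

```bash
echo '[{"turn":-3, "aperture":0}, {"aperture":0}, {"aperture":0}]' | python3 nudge.py|grep -E "tool_rot|ft_"; python3 -c "
from h import *;print(tool()[2]['wrist_torque'])";  echo '[{"turn":-3, "aperture":0}, {"aperture":0}, {"aperture":0}]' | python3 nudge.py|grep -E "tool_rot|ft_";python3 -c "
from h import *;print(tool()[2]['wrist_torque'],tool()[2]['joint_efforts'])"
```

```text
tool_rot: [[-0.153, 0.988, -0.0], [0.988, 0.153, 0.0], [0.0, -0.0, -1.0]]
ft_force: [-2.2, 2.5, -0.1]
[ 0.72659233  0.65764016 -0.13736487]
tool_rot: [[-0.204, 0.979, -0.0], [0.979, 0.204, 0.0], [0.0, -0.0, -1.0]]
ft_force: [-3.5, 2.2, -1.2]
[ 0.74063828  0.76849118 -0.29224676] [ -1.27291549 -38.90658975 -24.99273062  -0.80337955  -1.19992454
  -0.31676405]
```

The torque reached −0.29 N m, so the knob is at its stop. I'll back the key off to centre it in the slot, lift it out, and turn it.

```bash
echo '[{"turn":-2, "aperture":0}, {"aperture":0}, {"turn":8, "aperture":0}, {"turn":8, "aperture":0}, {"aperture":0}, {"tz":-0.01, "aperture":0}, {"tz":-0.01, "aperture":0}, {"tz":-0.03, "aperture":0}, {"aperture":0}]' | python3 nudge.py; echo '[{"turn":8, "aperture":0}, {"turn":8, "aperture":0}, {"turn":8, "aperture":0}, {"turn":8, "aperture":0}, {"turn":8, "aperture":0}, {"turn":8, "aperture":0}, {"turn":8, "aperture":0}, {"turn":7, "aperture":0}, {"aperture":0}]' | python3 nudge.py
echo '[{"tx":0.0155, "ty":-0.0337, "aperture":0}, {"tx":0.0155, "ty":-0.0337, "aperture":0}, {"tx":0.0155, "ty":-0.0337, "aperture":0}, {"aperture":0}, {"aperture":0}]' | python3 nudge.py
python3 - <<'E'
from h import *
w=img("wrist");np.save("w4.npy",w,allow_pickle=True)
print(proj(w,[[.4948,.0146,.175]]))
m=redmask(w,60)
n,l,s,c=cv2.connectedComponentsWithStats(m);print([(a.tolist(),b.round()) for a,b in zip(s,c) if a[4]>60])
T=img("top");np.save("t4.npy",T,allow_pickle=True)
E
```

```text
time_s: 11.5
position: [0.4976, 0.0143, 0.2857]
tool_rot: [[0.035, 0.999, 0.008], [0.999, -0.035, -0.003], [-0.002, 0.009, -1.0]]
ft_force: [1.3, -0.3, -0.3]
grip_width: 0.0115
gripper_force: 92.9
time_s: 12.4
position: [0.4961, 0.0147, 0.2815]
tool_rot: [[0.907, 0.421, 0.001], [0.421, -0.907, -0.001], [0.0, 0.001, -1.0]]
ft_force: [-0.3, -0.4, -1.3]
grip_width: 0.0115
gripper_force: 92.8
time_s: 12.9
position: [0.4955, 0.1265, 0.2813]
tool_rot: [[0.905, 0.426, 0.0], [0.426, -0.905, -0.001], [0.0, 0.001, -1.0]]
ft_force: [-0.1, 0.4, -0.4]
grip_width: 0.0114
gripper_force: 92.8
[[468.78916913 289.24724555]]
[([0, 0, 640, 480, 299675], array([318., 238.])), ([312, 245, 38, 138, 4341], array([330., 313.])), ([431, 252, 72, 67, 3184], array([465., 283.]))]
```

Run:
```python
from h import *
w=np.load("w4.npy",allow_pickle=True).item();px=w["pixels"]
c=blob(redmask(w,60),(465,283));reg=np.zeros(px.shape[:2],np.uint8);cv2.drawContours(reg,[c],-1,1,-1);reg=cv2.erode(reg,np.ones((9,9)))
for t in(165,180,190,200):
    s=((reg>0)&(px[...,0]<t)).astype(np.uint8)
    for b in cv2.findContours(s,0,cv2.CHAIN_APPROX_NONE)[0]:
        if cv2.contourArea(b)>60:print(t,cv2.contourArea(b),cv2.boundingRect(b),rect(w,b,.175))
# tongue: bright, unsaturated pixels, project onto z=.158
hsv=cv2.cvtColor(px,cv2.COLOR_RGB2HSV);m=((hsv[...,1]<40)&(hsv[...,2]>150)).astype(np.uint8)
for b in cv2.findContours(m,0,cv2.CHAIN_APPROX_NONE)[0]:
    if cv2.contourArea(b)>60:
        u=b.reshape(-1,2).mean(0)
        if np.hypot(*(u-[468,289]))<160:print("white",cv2.contourArea(b),cv2.boundingRect(b),rect(w,b,.155))
```

```text
165 2094.0 (437, 257, 59, 55) ((0.49802294921875, 0.020257259368896486), (38.93073654174805, 38.03976058959961), 84.7148208618164)
180 2094.0 (437, 257, 59, 55) ((0.49802294921875, 0.020257259368896486), (38.93073654174805, 38.03976058959961), 84.7148208618164)
190 2094.0 (437, 257, 59, 55) ((0.49802294921875, 0.020257259368896486), (38.93073654174805, 38.03976058959961), 84.7148208618164)
200 2094.0 (437, 257, 59, 55) ((0.49802294921875, 0.020257259368896486), (38.93073654174805, 38.03976058959961), 84.7148208618164)
white 73.5 (311, 248, 6, 31) ((0.45791183471679686, 0.1220849838256836), (24.490365982055664, 3.7283220291137695), 24.281835556030273)
white 1760.5 (456, 220, 104, 62) ((0.5284374389648437, -0.00819106674194336), (90.16056823730469, 13.680499076843262), 88.29952239990234)
white 366.0 (492, 208, 42, 22) ((0.5538414916992187, 0.0033974189758300783), (34.14500045776367, 12.409292221069336), -75.92654418945312)
white 64.5 (439, 137, 10, 10) ((0.5782966918945313, 0.07841291809082031), (6.412500381469727, 6.121229648590088), -64.31457138061523)
```

Run:
```python
from h import *
w=np.load("w4.npy",allow_pickle=True).item();px=w["pixels"]
c=blob(redmask(w,60),(465,283));reg=np.zeros(px.shape[:2],np.uint8);cv2.drawContours(reg,[c],-1,1,-1);reg=cv2.erode(reg,np.ones((9,9)))
v=px[...,0][reg>0];med=np.median(v);print(med,np.percentile(v,[2,10,25,75,95]))
for y in range(268,312,3):print(y,[int(px[y,x,0]) for x in range(440,496,3)])
for k in(.93,.96):
    s=((reg>0)&(px[...,0]<med*k)).astype(np.uint8)
    s=cv2.morphologyEx(s,cv2.MORPH_CLOSE,np.ones((5,5)))
    for b in cv2.findContours(s,0,cv2.CHAIN_APPROX_NONE)[0]:
        if cv2.contourArea(b)>60:print(k,cv2.contourArea(b),cv2.boundingRect(b),rect(w,b,.175))
```

```text
145.0 [ 82.   85.7 129.  145.  146. ]
268 [145, 147, 147, 103, 83, 82, 145, 146, 145, 146, 145, 145, 145, 144, 103, 108, 145, 144, 82]
271 [147, 147, 129, 82, 82, 141, 146, 145, 145, 146, 145, 145, 145, 145, 145, 141, 87, 128, 143]
274 [147, 142, 82, 82, 128, 146, 145, 146, 146, 145, 145, 145, 146, 145, 145, 145, 145, 132, 93]
277 [147, 85, 82, 101, 146, 145, 141, 126, 136, 145, 145, 146, 145, 145, 145, 145, 145, 145, 144]
280 [105, 83, 82, 145, 146, 146, 143, 145, 142, 127, 143, 146, 146, 145, 145, 145, 145, 145, 145]
283 [83, 83, 138, 145, 146, 136, 146, 145, 145, 145, 138, 129, 145, 146, 145, 146, 145, 145, 145]
286 [83, 125, 146, 145, 133, 89, 111, 146, 145, 145, 145, 145, 130, 135, 145, 145, 145, 145, 144]
289 [99, 146, 146, 145, 138, 129, 125, 87, 123, 145, 145, 145, 135, 89, 128, 143, 145, 145, 144]
292 [146, 145, 146, 145, 145, 145, 133, 129, 107, 89, 145, 142, 82, 82, 123, 132, 145, 145, 144]
295 [146, 146, 145, 146, 146, 145, 145, 145, 130, 127, 96, 86, 82, 103, 134, 143, 145, 144, 121]
298 [145, 145, 146, 146, 145, 146, 146, 146, 145, 141, 131, 125, 90, 134, 140, 145, 145,
[... 248 characters left out ...]
5, 145, 145, 145, 145, 145, 145, 145, 145, 78, 118, 179, 183]
310 [202, 203, 159, 138, 142, 145, 146, 145, 145, 145, 145, 145, 145, 145, 158, 133, 141, 176, 179]
0.93 266.5 (451, 276, 36, 27) ((0.494798828125, 0.014510185241699218), (24.629079818725586, 11.640459060668945), 84.97701263427734)
0.93 297.5 (437, 257, 53, 35) ((0.5046971740722657, 0.02817160415649414), (38.52130126953125, 19.54293441772461), -42.971214294433594)
0.96 482.0 (451, 275, 37, 29) ((0.4948238830566406, 0.014487347602844237), (25.23735809326172, 12.189593315124512), 84.49424743652344)
0.96 323.5 (437, 257, 53, 36) ((0.5044227905273437, 0.028107957839965822), (38.470680236816406, 19.854448318481445), -41.80472946166992)
```

The slot now measures 84.7° (25 x 12 mm at the same centre), so the lock is open at its stop. I'll check that the key hasn't slipped in the hand and go over the stand.

```bash
echo '[{"tx":0.016, "ty":-0.0334, "aperture":0}, {"tx":0.016, "ty":-0.0334, "aperture":0}, {"tx":0.016, "ty":-0.0334, "aperture":0}, {"tx":0.016, "ty":-0.0334, "aperture":0}, {"tx":0.0157, "ty":-0.0334, "aperture":0}, {"aperture":0}, {"aperture":0}]' | python3 nudge.py
python3 - <<'E'
from h import *
for n in("w2","w3","w4"):
    w=np.load(n+".npy",allow_pickle=True).item()
    m=redmask(w,25)[:,305:355]
    hsv=cv2.cvtColor(w["pixels"],cv2.COLOR_RGB2HSV)
    c=blob(redmask(w,25) if n!="w3" else redmask(w,25)*(np.arange(480)[:,None]>245).astype(np.uint8),(330,313));q=c.reshape(-1,2)
    print(n,cv2.boundingRect(c),[ (int(q[q[:,1]==y,0].min()),int(q[q[:,1]==y,0].max())) for y in(260,290,320,350,375)])
w=img("wrist");np.save("w5.npy",w,allow_pickle=True)
p,R,o=tool();print(p,np.degrees(np.arctan2(R[1,0],R[0,0])))
E
```

```text
time_s: 13.7
position: [0.4978, 0.3106, 0.2809]
tool_rot: [[0.907, 0.422, -0.0], [0.422, -0.907, -0.001], [-0.001, 0.0, -1.0]]
ft_force: [0.5, -0.5, -1.2]
grip_width: 0.011
gripper_force: 92.8
w2 (312, 245, 38, 138) [(316, 345), (313, 348), (314, 347), (314, 347), (316, 345)]
w3 (312, 246, 38, 137) [(316, 345), (313, 348), (314, 347), (314, 347), (316, 345)]
w4 (312, 245, 38, 138) [(316, 345), (313, 348), (315, 346), (316, 345), (316, 345)]
[0.49786156 0.31004814 0.28110767] 24.891813770720677
```

```bash
echo '[{"tx":-0.001, "ty":-0.0016, "turn":0.4, "aperture":0}, {"tz":0.04, "aperture":0}, {"tz":0.04, "aperture":0}, {"tz":0.04, "aperture":0}, {"tz":0.03, "aperture":0}, {"tz":0.018, "aperture":0}, {"aperture":0}, {"aperture":0}, {"aperture":0}]' | python3 nudge.py
python3 - <<'E'
from h import *
w=img("wrist");np.save("w5.npy",w,allow_pickle=True)
P=[]
for i in range(1):
    p,R,o=tool();print(p,np.degrees(np.arctan2(R[1,0],R[0,0])),delta([.4962,.3113,p[2]]))
E
```

```text
time_s: 14.65
position: [0.4967, 0.3122, 0.1149]
tool_rot: [[0.91, 0.415, 0.003], [0.415, -0.91, 0.001], [0.003, 0.0, -1.0]]
ft_force: [0.6, -0.3, -1.0]
grip_width: 0.0111
gripper_force: 92.8
[0.49655459 0.31224635 0.11476212] 24.49825932175607 [-0.0007  0.0007 -0.    ]
```

```bash
echo '[{"tx":-0.0003, "ty":0.0005, "tz":0.004, "aperture":0}, {"tz":0.004, "aperture":0}, {"tz":0.004, "aperture":0}, {"aperture":0}, {"aperture":0}]' | python3 nudge.py
```

```text
time_s: 15.2
position: [0.4957, 0.3117, 0.1011]
tool_rot: [[0.91, 0.415, -0.0], [0.415, -0.91, -0.0], [-0.0, 0.0, -1.0]]
ft_force: [0.6, 0.3, -1.5]
grip_width: 0.0114
gripper_force: 92.8
```

```bash
echo '[{"tz":0.006, "aperture":0}, {"tz":0.006, "aperture":0}, {"tz":0.006, "aperture":0}, {"tz":0.004, "aperture":0}, {"aperture":0}, {"aperture":0}]' | python3 nudge.py
```

```text
time_s: 15.8
position: [0.4958, 0.3117, 0.0792]
tool_rot: [[0.91, 0.415, -0.0], [0.415, -0.91, 0.0], [-0.0, -0.0, -1.0]]
ft_force: [-0.6, -0.1, -0.9]
grip_width: 0.011
gripper_force: 92.8
```

```bash
echo '[{"tz":0.0014, "aperture":0}, {"aperture":0}, {"aperture":0.05}, {"aperture":0.05}, {"aperture":0.05}, {"tz":-0.02, "aperture":0.05}, {"tz":-0.04, "aperture":0.05}, {"tz":-0.04, "aperture":0.05}, {"tz":-0.05, "aperture":0.05}, {"tz":-0.05, "aperture":0.075}]' | python3 nudge.py 60
python3 - <<'E'
from h import *
w=img("wrist");np.save("w6.npy",w,allow_pickle=True)
for vm in(110,130,150):print(vm,rect(w,blob(redmask(w,vm),(333,216)),.109),cv2.boundingRect(blob(redmask(w,vm),(333,216))))
E
echo '[{"turn":-8, "aperture":0.075}, {"turn":-8, "aperture":0.075}, {"turn":-8, "aperture":0.075}, {"turn":-8, "aperture":0.075}, {"turn":-8, "aperture":0.075}, {"turn":-8, "aperture":0.075}, {"turn":-8, "aperture":0.075}, {"turn":-8, "aperture":0.075}, {"aperture":0.075}]' | python3 nudge.py
```

```text
time_s: 16.8
position: [0.4953, 0.3115, 0.2799]
tool_rot: [[0.91, 0.415, -0.0], [0.415, -0.91, -0.0], [-0.0, -0.0, -1.0]]
ft_force: [1.4, -0.1, 0.5]
grip_width: 0.0631
gripper_force: 0.0
110 ((0.4956376647949219, 0.3117451171875), (40.01748275756836, 12.422503471374512), 24.800556182861328) (322, 178, 16, 48)
130 ((0.49544204711914064, 0.3111836242675781), (39.201961517333984, 11.630672454833984), 24.19300651550293) (323, 179, 15, 47)
150 ((0.4948864440917969, 0.31141067504882813), (38.352176666259766, 10.9237699508667), 24.508285522460938) (323, 180, 14, 46)
time_s: 17.75
position: [0.4957, 0.3117, 0.2777]
tool_rot: [[0.025, 1.0, -0.0], [1.0, -0.025, 0.0], [0.0, -0.0, -1.0]]
ft_force: [0.1, 0.5, 0.3]
grip_width: 0.075
gripper_force: 0.0
```

The key is back in its stand, with the same place, angle and size as before. Next I'll go above the mast head.

```bash
echo '[{"tx":-0.0423, "ty":0.0044, "aperture":0.075}, {"tx":-0.0423, "ty":0.0044, "aperture":0.075}, {"tx":-0.0423, "ty":0.0044, "aperture":0.075}, {"tx":-0.0423, "ty":0.0044, "aperture":0.075}, {"tx":-0.0423, "ty":0.0044, "aperture":0.075}, {"tx":-0.0423, "ty":0.0044, "aperture":0.075}, {"tx":-0.0423, "ty":0.0044, "aperture":0.075}, {"tx":-0.0423, "ty":0.0044, "aperture":0.075}, {"tx":-0.0423, "ty":0.0044, "aperture":0.075}, {"aperture":0.075}]' | python3 nudge.py
echo '[{"aperture":0.075}, {"aperture":0.075}]' | python3 nudge.py | head -2
python3 - <<'E'
from h import *
w=img("wrist");np.save("w7.npy",w,allow_pickle=True);cv2.imwrite("pics/w7.png",w["pixels"][...,::-1])
p,R,o=tool();print(p,np.degrees(np.arctan2(R[1,1],R[0,1])),proj(w,[[.526,-.0705,.185]]))
E
```

```text
time_s: 18.75
position: [0.5257, -0.0742, 0.2772]
tool_rot: [[0.035, 0.999, -0.0], [0.999, -0.035, -0.001], [-0.001, -0.0, -1.0]]
ft_force: [0.7, 0.8, -0.5]
grip_width: 0.075
gripper_force: 0.0
time_s: 18.95
position: [0.5255, -0.0691, 0.2779]
[ 0.52547687 -0.06884508  0.27795574] -1.477038485589888 [[331.08042568 232.80098895]]
```

View pics/w7.png

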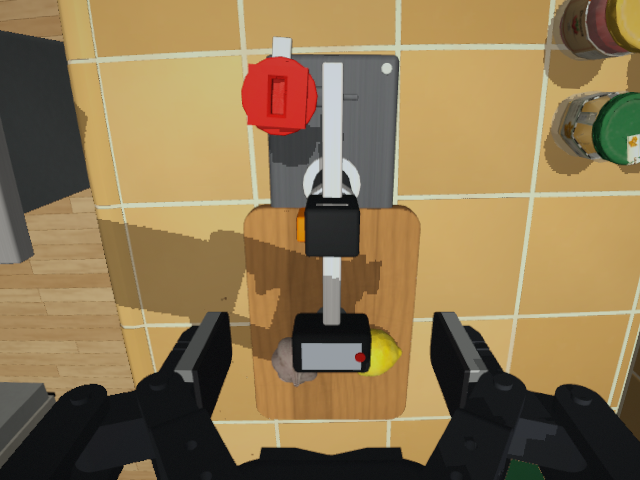

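The last view shows the tongue pointing clear of the bar. The head's top spans about (306–359, 206–256), with the button on its left. I'll measure its centre.

Run:
```python
from h import *
w=np.load("w7.npy",allow_pickle=True).item();px=w["pixels"]
print([int(v) for v in px[185:262,350].sum(1)][::2]);print([int(v) for v in px[230,295:365].sum(1)])
P=onz(w,[(305.5,206),(359,206),(359,256.5),(305.5,256.5)],.185);print(P.round(4),P.mean(0))
p,R,o=tool();print(p,(R.T@(P.mean(0)-p)).round(4))
```

```text
[223, 118, 291, 333, 436, 48, 49, 52, 46, 49, 48, 50, 70, 106, 124, 123, 124, 122, 123, 120, 121, 122, 122, 116, 118, 113, 115, 113, 112, 114, 113, 111, 112, 112, 110, 94, 291, 377, 325]
[333, 242, 321, 351, 364, 365, 365, 363, 363, 275, 118, 94, 113, 124, 125, 127, 124, 125, 124, 125, 125, 125, 125, 126, 127, 125, 124, 125, 124, 124, 128, 127, 126, 123, 123, 123, 123, 126, 123, 121, 122, 121, 120, 126, 125, 123, 123, 122, 122, 119, 121, 118, 119, 120, 119, 117, 120, 119, 115, 119, 115, 110, 96, 84, 130, 355, 367, 367, 374, 378]
[[ 0.5102 -0.0521  0.185 ]
 [ 0.5442 -0.053   0.185 ]
 [ 0.5441 -0.0875  0.185 ]
 [ 0.5086 -0.0866  0.185 ]] [ 0.52677847 -0.06981585  0.185     ]
[ 0.52547687 -0.06884508  0.27795574] [-0.0009  0.0013  0.093 ]
```

```bash
echo '[{"tx":-0.0015, "tz":0.03, "aperture":0.075}, {"tz":0.03, "aperture":0.075}, {"tz":0.03, "aperture":0.075}, {"tz":0.02, "aperture":0.075}, {"tz":0.0134, "aperture":0.075}, {"aperture":0.075}, {"aperture":0.075}]' | python3 nudge.py && echo '[{"aperture":0.0}, {"aperture":0.0}, {"aperture":0.0}, {"aperture":0.0}, {"aperture":0.0}, {"aperture":0.0}, {"aperture":0.0}, {"aperture":0.0}]' | python3 nudge.py 60
```

```text
time_s: 19.7
position: [0.5258, -0.0707, 0.155]
tool_rot: [[0.025, 1.0, 0.001], [1.0, -0.025, -0.0], [-0.0, 0.001, -1.0]]
ft_force: [0.0, 0.4, -0.2]
grip_width: 0.0751
gripper_force: 0.0
time_s: 20.5
position: [0.5261, -0.0714, 0.1556]
tool_rot: [[0.026, 1.0, 0.002], [1.0, -0.026, -0.0], [-0.0, 0.002, -1.0]]
ft_force: [-0.3, 0.8, 5.5]
grip_width: 0.0344
gripper_force: 61.8
```

```bash
echo '[{"tz":-0.006, "aperture":0}, {"tz":-0.01, "aperture":0}, {"tz":-0.01, "aperture":0}, {"aperture":0}]' | python3 nudge.py && echo '[{"tz":-0.01, "aperture":0}, {"tz":-0.01, "aperture":0}, {"tz":-0.01, "aperture":0}, {"tz":-0.01, "aperture":0}, {"tz":-0.01, "aperture":0}, {"aperture":0}, {"aperture":0}]' | python3 nudge.py
```

```text
time_s: 20.9
position: [0.5261, -0.0714, 0.1816]
tool_rot: [[0.026, 1.0, 0.002], [1.0, -0.026, -0.0], [-0.0, 0.002, -1.0]]
ft_force: [5.4, 1.3, -4.9]
grip_width: 0.0341
gripper_force: 60.9
time_s: 21.6
position: [0.526, -0.0714, 0.2301]
tool_rot: [[0.026, 1.0, 0.001], [1.0, -0.026, 0.0], [0.0, 0.001, -1.0]]
ft_force: [7.4, 1.0, -3.1]
grip_width: 0.0348
gripper_force: 61.1
```

Travel so far is 74 mm and the load matches the mast's weight. I'll continue to the stop.

```bash
echo '[{"tz":-0.008, "aperture":0}, {"tz":-0.006, "aperture":0}, {"aperture":0}, {"aperture":0}]' | python3 nudge.py ; echo '[{"tz":-0.002, "aperture":0}, {"aperture":0}, {"aperture":0}]' | python3 nudge.py
```

```text
time_s: 22.0
position: [0.526, -0.0714, 0.2439]
tool_rot: [[0.026, 1.0, 0.001], [1.0, -0.026, 0.0], [0.0, 0.001, -1.0]]
ft_force: [6.3, 0.8, -3.5]
grip_width: 0.0344
gripper_force: 61.2
time_s: 22.3
position: [0.526, -0.0714, 0.2457]
tool_rot: [[0.026, 1.0, 0.001], [1.0, -0.026, 0.0], [0.0, 0.001, -1.0]]
ft_force: [7.2, 1.5, -4.0]
grip_width: 0.0342
gripper_force: 63.0
```

```bash
echo '[{"tz":-0.001, "aperture":0}, {"aperture":0}, {"aperture":0}]' | python3 nudge.py|grep -E "posi|ft_"; echo '[{"tz":-0.001, "aperture":0}, {"aperture":0}, {"aperture":0}]' | python3 nudge.py|grep -E "posi|ft_|grip"
```

```text
position: [0.526, -0.0713, 0.2457]
ft_force: [8.6, 0.4, -9.8]
position: [0.5259, -0.0713, 0.2458]
ft_force: [10.9, 0.1, -14.3]
grip_width: 0.0341
gripper_force: 62.3
```

The mast is against its second stop: 90.2 mm of travel, with the downward force rising to 14 N. Handing in.

```bash
python3 -c "
from rig import env
print(env.close_job())"
```

```text
the job is handed in; nothing more can be done
None
```

The job is handed in: the lock is open at its stop, the key is back in its stand, and the arm is holding the mast, button pressed, at the second stop.

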